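# Walk the lapping plate home against its stop rail and lock it

## Task

Walk the heavy cast-iron lapping plate away from you along its board until its far edge lies flush against both rubber buffers of the stop rail, pushing its near face by alternate corners: its glued-on rubber feet peel off if it is pushed with more than 20 N, and a straight shove would take more than that. Then swing the stop arm round by its red knob until its rubber pad bears firmly on the plate's near face, so that the plate cannot creep back, and let go. Leave the grit jar, the cork block and the amber glass piece where they are.

Things in the scene. Friction and masses are not known exactly. Their poses are not given: they have to be found in the camera images.
- board: Plywood lapping board screwed to the bench, 340 (x) x 460 (y) x 30 mm. Origin: centre of its underside, on the bench; x points away from the robot to the dark wooden stop rail on its far edge, y left, z up. The rail is 26 mm high, its near face at x = 138 mm. The stop arm's pivot is at x = -7, y = -197 mm.
- home (a point): Point on the board's top midway between the faces of the two black rubber buffers on the rail (board x = 134, y = 0, z = 30 mm); axes as the board's. The buffers are 20 mm across, at y = +100 and -100 mm, 14.5 mm above the board's top. The plate's far edge belongs at x = 0 here, its middle within about 30 mm of y = 0.
- plate: Grey cast-iron lapping plate, ground and grooved top, about 3 kg, 120 (x) x 300 (y) x 34 mm on four rubber feet 6 mm high at x = +-15, y = +-90 mm. Origin: centre, under the feet; x to its far edge, y left, z up. Too wide to grasp. Pushing it straight takes 20 to 30 N; pushed square on its near face (x = -60 mm) at y = +-138 mm it swings about its other end for 10 to 15 N.
- plate_left (a point): Point on the plate's far edge face, 130 mm left of its middle (plate x = +60, y = +130, z = 23 mm). While the left end is pushed it runs on an arc about the feet at the right end; the right end slips back by about a quarter to a third of what the left gains, so the seating takes several turns.
- plate_right (a point): Point on the plate's far edge face, 130 mm right of its middle (plate x = +60, y = -130, z = 23 mm). Pushing the right end mirrors the left. The rubber buffers are springy: a push against one rises by a few N per mm and must be felt for.
- stop_arm: Dark steel bar 105 x 14 x 14 mm on a vertical pivot right of the plate. Origin: on the pivot, 33 mm above the bench; the bar points along its own -x. It starts pointing to -x of the board or up to 0.5 rad out to the right and swings clockwise (from above) to about 5 degrees past +y of the board, where its pad meets the plate at home. Stiff: takes 0.6 Nm to turn, stays where left.
- knob (a point): Middle of the red upright knob at the end of the stop arm, 105 mm from the pivot, 22 mm across, from 45 to 81 mm above the bench (this point: 63 mm). Push it from the side or pinch it; about 6 N square to the bar turns the arm, more once the pad bears on the plate.
- pad (a point): Middle of the face of the black rubber pad on the stop arm's plate side: 83 mm from the pivot along the bar, 14.5 mm off the bar's centre line on the arm's own +y side, 17 mm wide, 42 mm above the bench.
- grit_jar: White grit jar with a blue cap, 58 mm across, 104 mm high, standing left of the board. Origin: centre of its base. To be left alone.
- cork: Cork sanding block, 60 x 111 x 28 mm, lying left of the board. Origin: centre of its underside. To be left alone.
- amber_glass: Amber cut glass piece, 56 x 62 x 15 mm, lying right of the board. Origin: centre of its underside. To be left alone.

How it is judged (in metres and radians):
On the way:
1. the plate's far edge is within 2.5 mm of both buffers (x of each of plate_left, plate_right in the frame of home above -0.0025 m and y of plate in the frame of home between -0.03 and 0.03 m and angle between plate's own z axis and vertical below 0.05 rad), for 0.2 s.
At the end, for the whole second after the job is handed in: The plate lies flat with its far edge within 2.5 mm of both buffers (at both end points), its middle within 30 mm of the rail's middle, at rest, and the stop arm's pad presses on its near face with more than 1.5 N after the robot has let go (all of step 1 and contact force between stop_arm and plate above 1.5 N and linear speed of plate below 0.01 m/s); the robot touches nothing.
It fails at once if the robot or the stop arm presses on the plate with more than 20 N (contact force between any of the fingers, the arm, stop_arm and plate above 20 N).
It fails at once if the jar is shifted by more than 15 mm or tipped (distance of grit_jar from where it was at the start of the episode above 0.015 m or angle between grit_jar's own z axis and vertical above 0.2 rad).
It fails at once if the cork block is shifted by more than 15 mm or tipped (distance of cork from where it was at the start of the episode above 0.015 m or angle between cork's own z axis and vertical above 0.2 rad).
It fails at once if the amber glass is shifted by more than 15 mm or tipped (distance of amber_glass from where it was at the start of the episode above 0.015 m or angle between amber_glass's own z axis and vertical above 0.2 rad).
It also fails if it takes over 72 s, if anything falls off the work surface, if the arm or the gripper's body presses on something with over 40 N, if the wrist force passes 120 N, or if a joint passes its speed limit or range.

## Robot

A 6-joint arm with a two-finger parallel gripper is mounted at the origin on a cart in front of the work surface, level with it; the furniture and walls round the work are solid. World frame = base frame: x ahead of the robot, y to its left, z up, the work surface at z = 0. Lengths are in mm, angles in rad, forces in N, time in s.
With the tool pointing down it reaches from about 375 to 825 mm from the base axis. Payload 5.5 kg.
Tool frame: the origin (TCP) lies on the centre line of the jaws, within the pads' length; the fingertips stand 8 mm ahead of it and the grasp point (between the pads) lies 11 mm behind it; z points along the fingers, y is the line along which they close (so a half turn about z gives the same grasp; the last joint's range is limited). The gripper opens to 85 mm and grips with 20 to 120 N. Pads are 22 mm wide; open, the fingers measure 114 mm over their backs; the gripper's body (76 mm by 85 mm) begins 54 mm behind the grasp point. The pads swing forward as they close: fully open they stand 13 mm farther back than shut.
Start: joints at [-1.101, 0.314, -0.047, 1.21, 0, 1.571], TCP at [271.621, -534.992, 239.299] pointing down, gripper open.
Joint ranges: [-2.67, 2.67], [-0.69, 1.73], [-1.03, 1.25], [-2.08, 2.16], [-1.42, 1.45], [-3.14, 3.14]. Speed limits (rad/s): [2.39, 2.39, 3.01, 3.14, 3.14, 3.14].

## Interface

Orientations are given as [roll, pitch, yaw] about the fixed x, y, z axes, in that order (R = Rz(yaw) Ry(pitch) Rx(roll)).
In Python, from station import get_state, snapshot, camera_params, env gives the robot as it stands.
- The arm moves only by the tool step_arm, never from a script. Its argument "commands" is a list of rows, each an object of numbers: "x", "y", "z": the shift along the world's x, y, z in cm; "twist": the turn about the world's z in rad. A call has 1 to 20 rows; each row is the pose to reach, as a shift and turn from the pose commanded when the call began; what a row does not reach only later rows make up. A row lasts 1/10 s, in which the tool goes at most 50 mm and 8.59 degrees, less where a joint would pass 70% of its speed; a pose out of reach is approached as far as the arm can. A call with a gripper value outside its range is refused whole. "hand" is the closure, from -1 (fully open) to 1 (shut), set as the call begins (left out, the last holds). The fingers move at their own pace and stop on an object; "squeeze" is the grip in N (left out, the last holds). Time passes only in rows, so rows that repeat a pose let the fingers close. It gives the time, the measured TCP pose, the force, the opening and the grip force at its end, in the units of the state.
- get_state(): the state, without advancing time (a new reading comes with each control period).
- snapshot(name): name is "side" or "top"; returns (picture, depth): 400x640x3 uint8, red, green, blue; 400x640 float32, mm along the optical axis (not along the pixel's ray), 0 where there is no reading.
- camera_params(name): a dict with "intrinsics" (3x3 intrinsics, pixels), "k1" (the pictures are not rectified: a ray, as slopes to the right and down, at radius r is drawn at 1 + k1 r^2 times it, then the intrinsics apply), "eye" and "rotation" of the camera in the world. Camera axes: x right, y up, looking along -z (the intrinsics and any distortion apply to the point x, -y, -z); pixel columns grow to the right and rows downward; lengths in mm; the calibration is good to about 2 mm. A picture is of the moment at which its call begins. camera_params takes no time and is no camera call.
- env.sign_off(): hands the job in; it is judged then, once.
The state is a dict: "time": time; "joint_pos": joint angles; "joint_velocities": joint speeds; "joint_efforts": joint torques, N m; "ee_pos": TCP position; "ee_rot": TCP orientation; "ft_force": force on the tool from outside, world axes, zero at the start; "ft_torque": the same for the moment, N m; "gripper_width": opening from 0.0 (shut) to 1.0 (fully open); "gripper_force": force on a finger pad.
Only numpy, scipy, OpenCV 4.12 (cv2) and the standard library are available. Lean on these libraries where they do the work, as an engineer would, in place of code of your own. Each camera call takes 0.05 s, during which the arm holds its last target. There are 200 camera calls.

## Working session

There is one attempt and no reset: what is moved stays moved. The work goes in short steps, Python scripts to look and compute and a tool call to move; the robot and the scene stay as the last step left them, time stands still between calls to the robot, and variables do not carry over. Pictures are saved under pics/ and viewed, at most 10 in all, crops included, and the job is handed in when it is done.

Besides the shell and the picture viewer there is one more tool, called by a JSON object that holds its "name" and its "arguments", one argument or row to a line. step_arm: Moves the arm, as the interface text tells. Its arguments: {"type":"object","properties":{"commands":{"type":"array","items":{"type":"object","properties":{"x":{"type":"number"},"y":{"type":"number"},"z":{"type":"number"},"twist":{"type":"number"}}}},"hand":{"type":"number"},"squeeze":{"type":"number"}},"required":["commands"]}

```bash
mkdir -p pics
cat > h.py <<'E'
import numpy as np, cv2
from station import get_state, snapshot, camera_params, env
def world(name,dep):
    p=camera_params(name);K=np.array(p["intrinsics"],float);h,w=dep.shape
    u,v=np.meshgrid(np.arange(w),np.arange(h))
    pts=np.stack([u,v],-1).reshape(-1,1,2).astype(np.float64)
    # invert distortion
    q=(pts[:,0]-[K[0,2],K[1,2]])/[K[0,0],K[1,1]];s=q.copy()
    for _ in range(20): s=q/(1+p["k1"]*(s**2).sum(1,keepdims=True))
    s=s.reshape(h,w,2)
    c=np.stack([s[...,0]*dep,-s[...,1]*dep,-dep],-1)
    return c@np.array(p["rotation"]).T+np.array(p["eye"])
E
python3 - <<'E'
from h import *
for n in("top","side"):
    im,d=snapshot(n);cv2.imwrite(f"pics/{n}0.png",im[...,::-1]);W=world(n,d);np.savez(f"{n}0.npz",im=im,d=d,W=W)
    p=camera_params(n);print(n,p["eye"],p["rotation"],p["k1"],p["intrinsics"])
s=get_state();print(s)
E
```

```text
Traceback (most recent call last):
  File "h.py", line 12, in world
    return c@np.array(p["rotation"]).T+np.array(p["eye"])
           ~~~~~~~~~~~~~~~~~~~~~~~~~~~^~~~~~~~~~~~~~~~~~~
ValueError: operands could not be broadcast together with shapes (400,640) (3,)
```

View pics/top0.png

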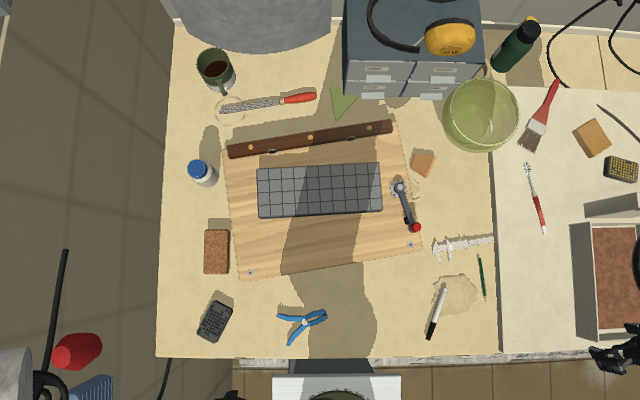

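The top view shows the plate at about (257–382, 163–217), the rail from (228,152) to (393,128), the arm pivot at (400,187) and the red knob at (416,227). The jar is at (200,170), the cork at (216,250) and the amber piece at (423,162). The rotation appears to be given as an rpy triple, so I'll fix that.

```bash
sed -i 's/np.array(p\["rotation"\]).T/Rotation.from_euler("xyz",p["rotation"]).as_matrix().T/; 1a from scipy.spatial.transform import Rotation' h.py
python3 - <<'E'
from h import *
for n in("top","side"):
    im,d=snapshot(n);cv2.imwrite(f"pics/{n}1.png",im[...,::-1]);W=world(n,d);np.savez(f"{n}0.npz",im=im,d=d,W=W)
    p=camera_params(n);print(n,p)
s=get_state();print(s["time"],s["ee_pos"],s["ee_rot"],s["ft_force"])
W=np.load("top0.npz")["W"]
for u,v in [(300,345),(250,250),(390,128),(228,152),(262,172),(378,168),(262,212),(378,206),(320,190),(416,227),(400,187),(197,168),(216,250),(423,162),(253,272),(410,245)]:
    print((u,v),W[v,u].round(1))
# plate top: height 66..74
for lo,hi in((66,74),(52,60),(26,33)):
    m=((W[...,2]>lo)&(W[...,2]<hi)).astype(np.uint8);
    nn,l,st,c=cv2.connectedComponentsWithStats(m)
    for i in range(1,nn):
        if st[i,4]>150: 
            P=W[l==i][:,:2].astype(np.float32);print(lo,st[i],cv2.minAreaRect(P),np.median(W[l==i][:,2]))
E
```

```text
top {'intrinsics': array([[392.18489236,   0.        , 325.30864048],
       [  0.        , 392.18489236, 200.66194074],
       [  0.        ,   0.        ,   1.        ]]), 'k1': -0.08668256400700634, 'eye': array([439.01481413,  46.00354923, 999.39679616]), 'rotation': array([ 0.14486488, -0.01812208, -1.57544959])}
side {'intrinsics': array([[361.29033168,   0.        , 316.83624787],
       [  0.        , 361.29033168, 195.40067062],
       [  0.        ,   0.        ,   1.        ]]), 'k1': -0.0018844756803752542, 'eye': array([ 816.77187395, -443.57301105,  726.50512173]), 'rotation': array([ 0.652574  , -0.01002555,  0.46165607])}
0.15 [ 271.45284719 -534.61143217  238.63578159] [-3.14030611e+00 -2.43395770e-05  4.69807053e-01] [-0.38487516  1.02586921 -1.21189157]
(300, 345) [224.4  91.4  -0.3]
(250, 250) [458.2 212.8  33.1]
(390, 128) [ 760.6 -135.3   58.1]
(228, 152) [698.6 268.8  57.8]
(262, 172) [644.5 181.2  72.2]
(378, 168) [ 655.1 -100.5   68.3]
(262, 212) [547.5 179.5  70.5]
(378, 206) [561.1 -97.6  72. ]
(320, 190) [600.2  41.2  71.5]
(416, 227) [ 509.5 -185.3   82. 
[... 1524 characters left out ...]
9.10546875, 320.48138427734375), (58.009891510009766, 47.880130767822266), 87.60607147216797) 27.78277397724935
26 [  492    85   148   269 21771] ((547.3880615234375, -637.835205078125), (463.65478515625, 701.2673950195312), 89.47166442871094) 28.61253330454872
26 [452 100  43  44 204] ((801.801513671875, -374.6788024902344), (127.83656311035156, 72.44375610351562), 39.92936706542969) 29.293655624014775
26 [  222   122   201   161 14541] ((584.1248168945312, 40.97930908203125), (338.5041198730469, 460.390869140625), 9.5947265625) 30.27685947580858
26 [203 229  25  46 946] ((454.927490234375, 299.34100341796875), (110.54312896728516, 59.77159118652344), 0.22577761113643646) 28.64000610524056
```

View pics/side1.png

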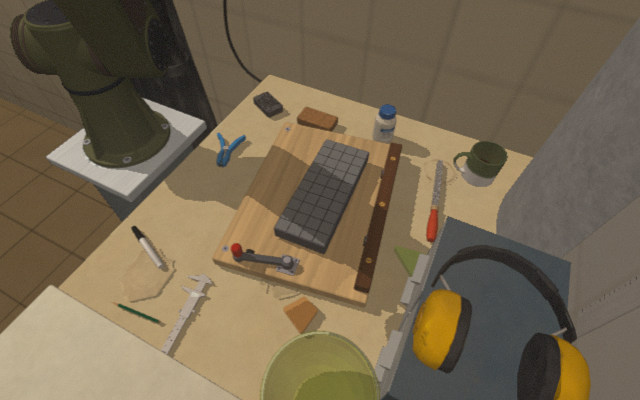

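The side view agrees with the top: the plate is in mid-board at about (280–368, 140–248), the red knob is at (236,249) and the pivot at (290,262). Relative to home, the right end has about 69 mm to go and the left about 41 mm. I'll approach the right corner first.

{"name": "step_arm", "arguments": {
  "commands": [
    {"x": 4,"y": 3,"twist": -0.1},
    {"x": 6,"y": 7,"twist": -0.2},
    {"x": 8,"y": 11,"twist": -0.305},
    {"x": 10.5,"y": 15.5,"twist": -0.305},
    {"x": 13,"y": 20,"twist": -0.305},
    {"x": 15.5,"y": 24.5,"twist": -0.305},
    {"x": 18,"y": 29,"twist": -0.305},
    {"x": 20.5,"y": 33.5,"twist": -0.305},
    {"x": 22.5,"y": 38,"twist": -0.305},
    {"x": 24,"y": 41.5,"twist": -0.305},
    {"x": 24.4,"y": 43.7,"twist": -0.305},
    {"x": 24.4,"y": 43.7,"z": -4,"twist": -0.305},
    {"x": 24.4,"y": 43.7,"z": -8,"twist": -0.305},
    {"x": 24.4,"y": 43.7,"z": -12,"twist": -0.305},
    {"x": 24.4,"y": 43.7,"z": -15,"twist": -0.305},
    {"x": 24.4,"y": 43.7,"z": -17,"twist": -0.305},
    {"x": 24.4,"y": 43.7,"z": -18.5,"twist": -0.305},
    {"x": 24.4,"y": 43.7,"z": -19.4,"twist": -0.305},
    {"x": 24.4,"y": 43.7,"z": -19.4,"twist": -0.305},
    {"x": 24.4,"y": 43.7,"z": -19.4,"twist": -0.305}
  ],
  "hand": 1,
  "squeeze": 40
}}

```text
invalid input at $.commands[0]: expected keys x, y, z, twist
```

{"name": "step_arm", "arguments": {
  "commands": [
    {"x": 4,"y": 3,"z": 0,"twist": -0.1},
    {"x": 6,"y": 7,"z": 0,"twist": -0.2},
    {"x": 8,"y": 11,"z": 0,"twist": -0.305},
    {"x": 10.5,"y": 15.5,"z": 0,"twist": -0.305},
    {"x": 13,"y": 20,"z": 0,"twist": -0.305},
    {"x": 15.5,"y": 24.5,"z": 0,"twist": -0.305},
    {"x": 18,"y": 29,"z": 0,"twist": -0.305},
    {"x": 20.5,"y": 33.5,"z": 0,"twist": -0.305},
    {"x": 22.5,"y": 38,"z": 0,"twist": -0.305},
    {"x": 24,"y": 41.5,"z": 0,"twist": -0.305},
    {"x": 24.4,"y": 43.7,"z": 0,"twist": -0.305},
    {"x": 24.4,"y": 43.7,"z": -4,"twist": -0.305},
    {"x": 24.4,"y": 43.7,"z": -8,"twist": -0.305},
    {"x": 24.4,"y": 43.7,"z": -12,"twist": -0.305},
    {"x": 24.4,"y": 43.7,"z": -15,"twist": -0.305},
    {"x": 24.4,"y": 43.7,"z": -17,"twist": -0.305},
    {"x": 24.4,"y": 43.7,"z": -18.5,"twist": -0.305},
    {"x": 24.4,"y": 43.7,"z": -19.4,"twist": -0.305},
    {"x": 24.4,"y": 43.7,"z": -19.4,"twist": -0.305},
    {"x": 24.4,"y": 43.7,"z": -19.4,"twist": -0.305}
  ],
  "hand": 1,
  "squeeze": 40
}}

```text
time: 2.15
ee_pos: [515.9, -98.1, 45.7]
ee_rot: [3.141, -0.0, 0.165]
ft_force: [0.4, -0.5, 0.5]
gripper_width: -0.004
gripper_force: 0.0
```

{"name": "step_arm", "arguments": {
  "commands": [
    {"x": 0.5,"y": 0,"z": -0.25,"twist": 0},
    {"x": 1.0,"y": 0,"z": -0.25,"twist": 0},
    {"x": 1.5,"y": 0,"z": -0.25,"twist": 0},
    {"x": 1.8,"y": 0,"z": -0.25,"twist": 0},
    {"x": 2.0,"y": 0,"z": -0.25,"twist": 0},
    {"x": 2.2,"y": 0,"z": -0.25,"twist": 0},
    {"x": 2.35,"y": -0.02,"z": -0.25,"twist": 0},
    {"x": 2.5,"y": -0.04,"z": -0.25,"twist": 0},
    {"x": 2.65,"y": -0.06,"z": -0.25,"twist": 0},
    {"x": 2.8,"y": -0.08,"z": -0.25,"twist": 0},
    {"x": 2.95,"y": -0.1,"z": -0.25,"twist": 0},
    {"x": 3.1,"y": -0.12,"z": -0.25,"twist": 0}
  ]
}}

```text
time: 3.35
ee_pos: [541.5, -99.1, 41.5]
ee_rot: [-3.14, 0.009, 0.164]
ft_force: [-13.0, -0.7, 6.9]
gripper_width: 0.003
gripper_force: 6.5
```

{"name": "step_arm", "arguments": {
  "commands": [
    {"x": 0.0,"y": 0,"z": 0.2,"twist": 0},
    {"x": 0.15,"y": -0.02,"z": 0.2,"twist": 0},
    {"x": 0.3,"y": -0.05,"z": 0.2,"twist": 0},
    {"x": 0.45,"y": -0.07,"z": 0.2,"twist": 0},
    {"x": 0.6,"y": -0.1,"z": 0.2,"twist": 0}
  ]
}}

```text
time: 3.85
ee_pos: [547.7, -100.1, 43.0]
ee_rot: [-3.14, 0.009, 0.164]
ft_force: [-11.0, -0.8, 0.2]
gripper_width: 0.002
gripper_force: 5.0
```

{"name": "step_arm", "arguments": {
  "commands": [
    {"x": 0.2,"y": -0.03,"z": 0,"twist": 0},
    {"x": 0.4,"y": -0.06,"z": 0,"twist": 0},
    {"x": 0.6,"y": -0.08,"z": 0,"twist": 0},
    {"x": 0.8,"y": -0.11,"z": 0,"twist": 0},
    {"x": 1.0,"y": -0.13,"z": 0,"twist": 0},
    {"x": 1.2,"y": -0.15,"z": 0,"twist": 0},
    {"x": 1.4,"y": -0.17,"z": 0,"twist": 0},
    {"x": 1.6,"y": -0.19,"z": 0,"twist": 0},
    {"x": 1.8,"y": -0.2,"z": 0,"twist": 0},
    {"x": 2.0,"y": -0.21,"z": 0,"twist": 0},
    {"x": 2.2,"y": -0.22,"z": 0,"twist": 0},
    {"x": 2.4,"y": -0.23,"z": 0,"twist": 0},
    {"x": 2.6,"y": -0.24,"z": 0,"twist": 0},
    {"x": 2.8,"y": -0.25,"z": 0,"twist": 0},
    {"x": 3.0,"y": -0.26,"z": 0,"twist": 0},
    {"x": 3.2,"y": -0.26,"z": 0,"twist": 0},
    {"x": 3.4,"y": -0.26,"z": 0,"twist": 0},
    {"x": 3.6,"y": -0.26,"z": 0,"twist": 0}
  ]
}}

```text
time: 5.65
ee_pos: [583.7, -103.6, 43.0]
ee_rot: [3.141, 0.009, 0.164]
ft_force: [-10.2, -3.0, 0.5]
gripper_width: -0.004
gripper_force: 5.6
```

```bash
cat >> h.py <<'E'
def plate(tag=None):
    im,d=snapshot("top");W=world("top",d)
    if tag: cv2.imwrite(f"pics/{tag}.png",im[...,::-1])
    def blob(lo,hi,s):
        m=((W[...,2]>lo)&(W[...,2]<hi)&(W[...,0]>450)&(W[...,0]<800)&(abs(W[...,1]-45)<240)).astype(np.uint8)
        m=cv2.morphologyEx(m,cv2.MORPH_OPEN,np.ones((3,3)))
        n,l,st,c=cv2.connectedComponentsWithStats(m);i=1+np.argmax(st[1:,4]);return W[l==i],st[i,4]
    P,a=blob(64,76,0)
    # far edge line fit in board frame
    th=np.radians(9.47);R=np.array([[np.cos(th),-np.sin(th)],[np.sin(th),np.cos(th)]])
    H=np.array([584.1,41.0])+R@[134,0]
    r=cv2.minAreaRect(P[:,:2].astype(np.float32));an=r[2]-90 if r[2]>45 else r[2]
    c=(np.array(r[0])-H)@R; b=np.radians(an)-th
    e=lambda y:(c+[60*np.cos(b)-y*np.sin(b),60*np.sin(b)+y*np.cos(b)]).round(1)
    print("rect",np.round(r[0],1),np.round(r[1],1),"yaw",round(an,2),"rel",round(np.degrees(b),2),"centre",c.round(1),"L",e(130),"R",e(-130),a)
    q=lambda x,y:(H+R@(c+np.array([x*np.cos(b)-y*np.sin(b),x*np.sin(b)+y*np.cos(b)]))).round(1)
    print("push tcp (11mm off face) L",q(-71,138),"R",q(-71,-138))
E
python3 -c "
from h import *
plate()"
```

```text
rect [616.6  46.4] [121.  300.9] yaw 15.17 rel 5.7 centre [-101.1    0. ] L [-54.3 135.3] R [ -28.5 -123.4] 5740
push tcp (11mm off face) L [511.9 161.1] R [ 584.1 -105.3]
```

{"name": "step_arm", "arguments": {
  "commands": [
    {"x": -1.5,"y": 0,"z": 0,"twist": 0},
    {"x": -4,"y": 0,"z": 0,"twist": 0},
    {"x": -6,"y": 3.5,"z": 0,"twist": 0},
    {"x": -7.5,"y": 8,"z": 0,"twist": 0},
    {"x": -8.5,"y": 12.5,"z": 0,"twist": 0},
    {"x": -9.2,"y": 17,"z": 0,"twist": 0},
    {"x": -9.5,"y": 21.5,"z": 0,"twist": 0},
    {"x": -9.5,"y": 25,"z": 0,"twist": 0},
    {"x": -9.5,"y": 26.4,"z": 0,"twist": 0},
    {"x": -9.2,"y": 26.4,"z": 0,"twist": 0},
    {"x": -8.8,"y": 26.4,"z": 0,"twist": 0},
    {"x": -8.5,"y": 26.4,"z": 0,"twist": 0},
    {"x": -8.2,"y": 26.4,"z": 0,"twist": 0},
    {"x": -8.0,"y": 26.4,"z": 0,"twist": 0},
    {"x": -7.8,"y": 26.45,"z": 0,"twist": 0},
    {"x": -7.6,"y": 26.5,"z": 0,"twist": 0},
    {"x": -7.4,"y": 26.6,"z": 0,"twist": 0},
    {"x": -7.2,"y": 26.7,"z": 0,"twist": 0},
    {"x": -7.0,"y": 26.8,"z": 0,"twist": 0}
  ]
}}

```text
time: 7.6
ee_pos: [521.4, 127.5, 43.4]
ee_rot: [-3.11, 0.011, 0.222]
ft_force: [-16.0, -5.0, 7.5]
gripper_width: -0.002
gripper_force: 8.3
```

```bash
python3 -c "
from h import *
s=get_state();print(s)
plate('p2')"
```

```text
{'time': 7.6, 'joint_pos': array([ 0.22052025,  0.36524984, -0.45799324,  0.7585085 ,  0.03198983,
        3.14048788]), 'joint_velocities': array([ 0.00625808,  0.03532368,  0.03794623,  0.04020992, -0.00016857,
        0.00084212]), 'joint_efforts': array([  0.54292208, -50.49331784,  36.32926941,  -7.07795128,
         0.47867976,   0.06474969]), 'ee_pos': array([521.36850525, 127.45702284,  43.37057849]), 'ee_rot': array([-3.10959075,  0.01091991,  0.22162453]), 'ft_force': array([-16.01588419,  -5.0224288 ,   7.5184274 ]), 'ft_torque': array([-0.89474343,  3.03183483,  0.18957248]), 'gripper_force': 8.297330192872323, 'gripper_width': -0.0024811521000275075}
rect [630.5  -5.3] [120.6 194.1] yaw 15.1 rel 5.63 centre [-95.9 -53.3] L [-49.  82.] R [ -23.4 -176.8] 3763
push tcp (11mm off face) L [525.9 109.4] R [ 597.9 -157. ]
```

View pics/p2.png

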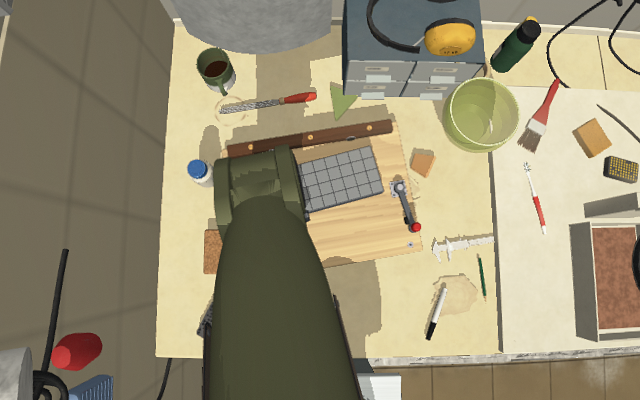

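The joint-6 limit stopped the tool short, at its right edge of range; the plate hardly moved. I'll back off and twist positive.

{"name": "step_arm", "arguments": {
  "commands": [
    {"x": -1,"y": 0,"z": 0,"twist": 0},
    {"x": -3,"y": 0,"z": 0,"twist": 0.1},
    {"x": -5,"y": 0,"z": 0,"twist": 0.2},
    {"x": -5,"y": 0,"z": 0,"twist": 0.3},
    {"x": -5,"y": 0,"z": 0,"twist": 0.35},
    {"x": -5,"y": 0,"z": 0,"twist": 0.35},
    {"x": -5,"y": 0,"z": 0,"twist": 0.35},
    {"x": -5,"y": 0,"z": 0,"twist": 0.35}
  ]
}}

```text
time: 8.45
ee_pos: [477.0, 128.9, 44.9]
ee_rot: [-3.109, 0.0, 0.571]
ft_force: [0.2, -0.2, 0.1]
gripper_width: 0.005
gripper_force: 0.0
```

{"name": "step_arm", "arguments": {
  "commands": [
    {"x": 0,"y": 2,"z": 0,"twist": 0},
    {"x": 0,"y": 3.9,"z": -0.1,"twist": 0},
    {"x": 0.5,"y": 3.9,"z": -0.1,"twist": 0},
    {"x": 1,"y": 3.9,"z": -0.1,"twist": 0},
    {"x": 1.5,"y": 3.9,"z": -0.1,"twist": 0},
    {"x": 2,"y": 3.9,"z": -0.1,"twist": 0},
    {"x": 2.3,"y": 3.9,"z": -0.1,"twist": 0},
    {"x": 2.6,"y": 3.9,"z": -0.1,"twist": 0},
    {"x": 2.8,"y": 3.95,"z": -0.1,"twist": 0},
    {"x": 3.0,"y": 4.0,"z": -0.1,"twist": 0},
    {"x": 3.2,"y": 4.1,"z": -0.1,"twist": 0},
    {"x": 3.4,"y": 4.2,"z": -0.1,"twist": 0},
    {"x": 3.6,"y": 4.3,"z": -0.1,"twist": 0},
    {"x": 3.8,"y": 4.4,"z": -0.1,"twist": 0},
    {"x": 4.0,"y": 4.5,"z": -0.1,"twist": 0}
  ]
}}

```text
time: 9.95
ee_pos: [511.9, 172.3, 42.5]
ee_rot: [-3.107, 0.01, 0.571]
ft_force: [-11.0, -3.9, 5.6]
gripper_width: -0.002
gripper_force: 6.0
```

{"name": "step_arm", "arguments": {
  "commands": [
    {"x": 0.2,"y": 0.1,"z": 0.15,"twist": 0},
    {"x": 0.4,"y": 0.19,"z": 0.15,"twist": 0},
    {"x": 0.6,"y": 0.28,"z": 0.15,"twist": 0},
    {"x": 0.8,"y": 0.37,"z": 0.15,"twist": 0},
    {"x": 1.0,"y": 0.45,"z": 0.15,"twist": 0},
    {"x": 1.2,"y": 0.53,"z": 0.15,"twist": 0},
    {"x": 1.4,"y": 0.61,"z": 0.15,"twist": 0},
    {"x": 1.6,"y": 0.68,"z": 0.15,"twist": 0},
    {"x": 1.8,"y": 0.75,"z": 0.15,"twist": 0},
    {"x": 2.0,"y": 0.82,"z": 0.15,"twist": 0},
    {"x": 2.2,"y": 0.88,"z": 0.15,"twist": 0},
    {"x": 2.4,"y": 0.94,"z": 0.15,"twist": 0},
    {"x": 2.6,"y": 1.0,"z": 0.15,"twist": 0},
    {"x": 2.8,"y": 1.06,"z": 0.15,"twist": 0},
    {"x": 3.0,"y": 1.12,"z": 0.15,"twist": 0},
    {"x": 3.2,"y": 1.17,"z": 0.15,"twist": 0},
    {"x": 3.4,"y": 1.22,"z": 0.15,"twist": 0},
    {"x": 3.6,"y": 1.27,"z": 0.15,"twist": 0},
    {"x": 3.8,"y": 1.32,"z": 0.15,"twist": 0},
    {"x": 4.0,"y": 1.37,"z": 0.15,"twist": 0}
  ]
}}

```text
time: 11.95
ee_pos: [551.5, 187.9, 43.5]
ee_rot: [-3.103, 0.009, 0.573]
ft_force: [-10.2, 2.6, 1.1]
gripper_width: -0.001
gripper_force: 5.4
```

{"name": "step_arm", "arguments": {
  "commands": [
    {"x": -1.5,"y": 0,"z": 0,"twist": 0},
    {"x": -4,"y": -1,"z": 0,"twist": 0},
    {"x": -4,"y": -5,"z": 0,"twist": 0},
    {"x": -4,"y": -9,"z": 0,"twist": 0},
    {"x": -4,"y": -13,"z": 0,"twist": 0},
    {"x": -4,"y": -17,"z": 0,"twist": 0},
    {"x": -4,"y": -21,"z": 0,"twist": 0},
    {"x": -3.5,"y": -25,"z": 0,"twist": 0},
    {"x": -3,"y": -28.5,"z": 0,"twist": 0},
    {"x": -3,"y": -28.5,"z": 0,"twist": 0},
    {"x": -3,"y": -28.5,"z": 0,"twist": 0}
  ]
}}

```text
time: 13.05
ee_pos: [526.8, -97.9, 45.2]
ee_rot: [-3.109, 0.001, 0.57]
ft_force: [0.6, 0.5, 0.4]
gripper_width: -0.002
gripper_force: 0.0
```

```bash
python3 -c "
from h import *
plate()"
```

```text
rect [631.   46.2] [120.9 300.6] yaw 2.63 rel -6.84 centre [-86.9  -2.6] L [-11.9 119.4] R [ -42.8 -138.8] 5970
push tcp (11mm off face) L [553.7 180.8] R [566.4 -94.9]
```

{"name": "step_arm", "arguments": {
  "commands": [
    {"x": 1,"y": 1,"z": -0.1,"twist": 0},
    {"x": 2,"y": 1,"z": -0.1,"twist": 0},
    {"x": 2.6,"y": 1,"z": -0.1,"twist": 0},
    {"x": 3.0,"y": 1,"z": -0.1,"twist": 0},
    {"x": 3.2,"y": 1,"z": -0.1,"twist": 0},
    {"x": 3.4,"y": 1,"z": -0.1,"twist": 0},
    {"x": 3.6,"y": 0.98,"z": -0.1,"twist": 0},
    {"x": 3.8,"y": 0.95,"z": -0.1,"twist": 0},
    {"x": 4.0,"y": 0.91,"z": 0.0,"twist": 0},
    {"x": 4.2,"y": 0.87,"z": 0.0,"twist": 0},
    {"x": 4.4,"y": 0.83,"z": 0.0,"twist": 0},
    {"x": 4.6,"y": 0.8,"z": 0.0,"twist": 0},
    {"x": 4.8,"y": 0.77,"z": 0.0,"twist": 0},
    {"x": 5.0,"y": 0.74,"z": 0.0,"twist": 0},
    {"x": 5.2,"y": 0.71,"z": 0.0,"twist": 0},
    {"x": 5.4,"y": 0.69,"z": 0.0,"twist": 0},
    {"x": 5.6,"y": 0.67,"z": 0.0,"twist": 0},
    {"x": 5.8,"y": 0.65,"z": 0.0,"twist": 0},
    {"x": 6.0,"y": 0.63,"z": 0.0,"twist": 0},
    {"x": 6.2,"y": 0.61,"z": 0.0,"twist": 0}
  ]
}}

```text
time: 15.1
ee_pos: [583.3, -92.1, 44.1]
ee_rot: [-3.105, 0.01, 0.57]
ft_force: [-13.0, -2.7, 5.5]
gripper_width: 0.0
gripper_force: 6.9
```

{"name": "step_arm", "arguments": {
  "commands": [
    {"x": 0.2,"y": -0.02,"z": 0.1,"twist": 0},
    {"x": 0.4,"y": -0.04,"z": 0.1,"twist": 0},
    {"x": 0.6,"y": -0.05,"z": 0.1,"twist": 0},
    {"x": 0.8,"y": -0.06,"z": 0.1,"twist": 0},
    {"x": 1.0,"y": -0.07,"z": 0.1,"twist": 0},
    {"x": 1.2,"y": -0.08,"z": 0.1,"twist": 0},
    {"x": 1.4,"y": -0.08,"z": 0.1,"twist": 0},
    {"x": 1.6,"y": -0.08,"z": 0.1,"twist": 0}
  ]
}}

```text
time: 15.9
ee_pos: [600.0, -93.3, 44.6]
ee_rot: [-3.106, 0.009, 0.57]
ft_force: [-9.9, -3.6, -0.2]
gripper_width: 0.002
gripper_force: 5.1
```

```bash
python3 -c "
from h import *
plate()"
```

```text
rect [642.3  48.3] [121.3 300.5] yaw 12.43 rel 2.96 centre [-75.3  -2.4] L [-22.1 130.6] R [  -8.7 -129.1] 5694
push tcp (11mm off face) L [543.3 167.8] R [ 602.7 -101.7]
```

{"name": "step_arm", "arguments": {
  "commands": [
    {"x": 0.2,"y": 0,"z": 0,"twist": 0},
    {"x": 0.4,"y": 0,"z": 0,"twist": 0},
    {"x": 0.6,"y": 0,"z": 0,"twist": 0},
    {"x": 0.7,"y": 0,"z": 0,"twist": 0},
    {"x": -1.5,"y": 0,"z": 0,"twist": 0},
    {"x": -4,"y": 0.5,"z": 0,"twist": 0},
    {"x": -6.5,"y": 3.5,"z": 0,"twist": 0},
    {"x": -8.5,"y": 7,"z": 0,"twist": 0},
    {"x": -9.4,"y": 11,"z": 0,"twist": 0},
    {"x": -9.6,"y": 15,"z": 0,"twist": 0},
    {"x": -9.6,"y": 19,"z": 0,"twist": 0},
    {"x": -9.5,"y": 23,"z": 0,"twist": 0},
    {"x": -9.2,"y": 26.5,"z": 0,"twist": 0},
    {"x": -8.9,"y": 26.9,"z": 0,"twist": 0},
    {"x": -8.9,"y": 26.9,"z": 0,"twist": 0},
    {"x": -8.9,"y": 26.9,"z": 0,"twist": 0}
  ]
}}

```text
time: 17.55
ee_pos: [515.7, 176.0, 46.3]
ee_rot: [-3.109, 0.001, 0.571]
ft_force: [0.2, -0.2, -0.7]
gripper_width: -0.0
gripper_force: 0.0
```

{"name": "step_arm", "arguments": {
  "commands": [
    {"x": 0.6,"y": 0,"z": -0.1,"twist": 0},
    {"x": 1.2,"y": 0,"z": -0.15,"twist": 0},
    {"x": 1.6,"y": 0,"z": -0.15,"twist": 0},
    {"x": 1.9,"y": 0,"z": -0.15,"twist": 0},
    {"x": 2.1,"y": 0,"z": -0.15,"twist": 0},
    {"x": 2.3,"y": 0.05,"z": -0.15,"twist": 0},
    {"x": 2.5,"y": 0.1,"z": -0.15,"twist": 0},
    {"x": 2.7,"y": 0.18,"z": -0.15,"twist": 0},
    {"x": 2.9,"y": 0.26,"z": -0.15,"twist": 0},
    {"x": 3.1,"y": 0.35,"z": -0.15,"twist": 0},
    {"x": 3.3,"y": 0.44,"z": -0.15,"twist": 0},
    {"x": 3.5,"y": 0.53,"z": -0.15,"twist": 0},
    {"x": 3.7,"y": 0.62,"z": -0.15,"twist": 0},
    {"x": 3.9,"y": 0.7,"z": -0.15,"twist": 0},
    {"x": 4.1,"y": 0.78,"z": -0.15,"twist": 0},
    {"x": 4.3,"y": 0.86,"z": -0.15,"twist": 0}
  ]
}}

```text
time: 19.15
ee_pos: [553.5, 185.0, 43.5]
ee_rot: [-3.105, 0.009, 0.572]
ft_force: [-12.4, -1.3, 6.4]
gripper_width: 0.003
gripper_force: 6.4
```

{"name": "step_arm", "arguments": {
  "commands": [
    {"x": 0.15,"y": 0.06,"z": 0.1,"twist": 0},
    {"x": 0.3,"y": 0.12,"z": 0.1,"twist": 0},
    {"x": 0.45,"y": 0.18,"z": 0.1,"twist": 0}
  ]
}}

```text
time: 19.45
ee_pos: [558.3, 186.9, 44.0]
ee_rot: [-3.105, 0.009, 0.572]
ft_force: [-10.7, 0.4, 1.2]
gripper_width: 0.002
gripper_force: 5.0
```

{"name": "step_arm", "arguments": {
  "commands": [
    {"x": 0.15,"y": 0.05,"z": 0,"twist": 0},
    {"x": 0.3,"y": 0.1,"z": 0,"twist": 0}
  ]
}}

```text
time: 19.65
ee_pos: [561.3, 188.0, 44.0]
ee_rot: [-3.104, 0.009, 0.572]
ft_force: [-10.4, 0.7, 0.4]
gripper_width: 0.001
gripper_force: 5.0
```

{"name": "step_arm", "arguments": {
  "commands": [
    {"x": 0.1,"y": 0.03,"z": 0,"twist": 0},
    {"x": 0.2,"y": 0.06,"z": 0,"twist": 0}
  ]
}}

```text
time: 19.85
ee_pos: [563.2, 188.7, 44.0]
ee_rot: [-3.104, 0.009, 0.572]
ft_force: [-10.5, 1.4, -0.5]
gripper_width: 0.001
gripper_force: 5.1
```

{"name": "step_arm", "arguments": {
  "commands": [
    {"x": -1.5,"y": 0,"z": 0,"twist": 0},
    {"x": -4,"y": -1,"z": 0,"twist": 0},
    {"x": -4,"y": -5,"z": 0,"twist": 0},
    {"x": -4,"y": -9,"z": 0,"twist": 0},
    {"x": -4,"y": -13,"z": 0,"twist": 0},
    {"x": -3.5,"y": -17,"z": 0,"twist": 0},
    {"x": -3,"y": -21,"z": 0,"twist": 0},
    {"x": -2.5,"y": -25,"z": 0,"twist": 0},
    {"x": -1,"y": -28,"z": 0,"twist": 0},
    {"x": 0.2,"y": -28,"z": 0,"twist": 0},
    {"x": 0.2,"y": -28,"z": 0,"twist": 0}
  ]
}}

```text
time: 20.95
ee_pos: [572.1, -91.7, 46.0]
ee_rot: [-3.11, -0.001, 0.57]
ft_force: [0.6, 1.2, -0.1]
gripper_width: 0.004
gripper_force: 0.0
```

```bash
python3 -c "
from h import *
plate()"
```

```text
rect [652.8  50.3] [121.4 300.8] yaw 7.01 rel -2.46 centre [-64.7  -2.1] L [  0.9 125.2] R [ -10.3 -134.6] 5842
push tcp (11mm off face) L [565.5 178.6] R [599.2 -95.3]
```

{"name": "step_arm", "arguments": {
  "commands": [
    {"x": 0.6,"y": 0.3,"z": -0.1,"twist": 0},
    {"x": 1.2,"y": 0.3,"z": -0.1,"twist": 0},
    {"x": 1.6,"y": 0.3,"z": -0.1,"twist": 0},
    {"x": 1.9,"y": 0.3,"z": -0.1,"twist": 0},
    {"x": 2.1,"y": 0.3,"z": -0.1,"twist": 0},
    {"x": 2.3,"y": 0.3,"z": -0.1,"twist": 0},
    {"x": 2.5,"y": 0.28,"z": -0.1,"twist": 0},
    {"x": 2.7,"y": 0.25,"z": -0.05,"twist": 0},
    {"x": 2.9,"y": 0.22,"z": -0.05,"twist": 0},
    {"x": 3.1,"y": 0.2,"z": -0.05,"twist": 0}
  ]
}}

```text
time: 22.0
ee_pos: [597.4, -89.1, 44.4]
ee_rot: [-3.105, 0.007, 0.571]
ft_force: [-13.2, 0.1, 5.8]
gripper_width: -0.002
gripper_force: 6.6
```

{"name": "step_arm", "arguments": {
  "commands": [
    {"x": 0.15,"y": -0.02,"z": 0,"twist": 0},
    {"x": 0.3,"y": -0.04,"z": 0,"twist": 0}
  ]
}}

```text
time: 22.2
ee_pos: [599.0, -89.6, 44.1]
ee_rot: [-3.104, 0.009, 0.571]
ft_force: [-13.3, -0.6, 6.0]
gripper_width: 0.003
gripper_force: 6.6
```

{"name": "step_arm", "arguments": {
  "commands": [
    {"x": 0.15,"y": -0.02,"z": 0.1,"twist": 0},
    {"x": 0.3,"y": -0.04,"z": 0.1,"twist": 0},
    {"x": 0.45,"y": -0.06,"z": 0.1,"twist": 0}
  ]
}}

```text
time: 22.5
ee_pos: [604.0, -90.5, 44.4]
ee_rot: [-3.105, 0.009, 0.571]
ft_force: [-10.0, -1.5, -0.5]
gripper_width: -0.002
gripper_force: 5.0
```

```bash
python3 -c "
from h import *
plate()"
```

```text
rect [654.7  50.2] [121.3 301.1] yaw 8.76 rel -0.71 centre [-62.9  -2.5] L [ -1.2 126.7] R [  -4.5 -133.3] 5653
push tcp (11mm off face) L [563.5 175.8] R [605.5 -97. ]
```

{"name": "step_arm", "arguments": {
  "commands": [
    {"x": 0.1,"y": 0,"z": 0,"twist": 0},
    {"x": 0.2,"y": -0.02,"z": 0,"twist": 0},
    {"x": 0.3,"y": -0.03,"z": 0,"twist": 0}
  ]
}}

```text
time: 22.85
ee_pos: [606.9, -90.8, 44.4]
ee_rot: [-3.105, 0.009, 0.571]
ft_force: [-10.1, -1.6, 0.3]
gripper_width: 0.003
gripper_force: 4.9
```

{"name": "step_arm", "arguments": {
  "commands": [
    {"x": 0.1,"y": 0,"z": 0,"twist": 0},
    {"x": 0.15,"y": 0,"z": 0,"twist": 0}
  ]
}}

```text
time: 23.05
ee_pos: [608.5, -91.0, 44.4]
ee_rot: [-3.105, 0.009, 0.571]
ft_force: [-10.0, -2.2, -0.7]
gripper_width: -0.0
gripper_force: 5.0
```

{"name": "step_arm", "arguments": {
  "commands": [
    {"x": 0.1,"y": 0,"z": 0,"twist": 0},
    {"x": 0.15,"y": 0,"z": 0,"twist": 0}
  ]
}}

```text
time: 23.25
ee_pos: [610.0, -91.1, 44.4]
ee_rot: [-3.105, 0.009, 0.571]
ft_force: [-9.2, -3.1, -1.8]
gripper_width: 0.002
gripper_force: 5.0
```

{"name": "step_arm", "arguments": {
  "commands": [
    {"x": 0.1,"y": 0,"z": 0,"twist": 0},
    {"x": 0.1,"y": 0,"z": 0,"twist": 0}
  ]
}}

```text
time: 23.45
ee_pos: [610.8, -91.2, 44.4]
ee_rot: [-3.105, 0.009, 0.57]
ft_force: [-10.8, -3.3, -0.0]
gripper_width: 0.001
gripper_force: 5.2
```

```bash
python3 -c "
from h import *
plate()"
```

```text
rect [656.8  50.7] [121.  300.8] yaw 10.74 rel 1.27 centre [-60.7  -2.4] L [ -3.6 128.9] R [   2.2 -131. ] 5663
push tcp (11mm off face) L [561.3 173.1] R [612.8 -98.1]
```

{"name": "step_arm", "arguments": {
  "commands": [
    {"x": 0.1,"y": 0,"z": 0,"twist": 0},
    {"x": 0.1,"y": 0,"z": 0,"twist": 0}
  ]
}}

```text
time: 23.7
ee_pos: [610.9, -91.2, 44.4]
ee_rot: [-3.104, 0.011, 0.57]
ft_force: [-12.2, -4.0, 1.8]
gripper_width: 0.001
gripper_force: 6.6
```

{"name": "step_arm", "arguments": {
  "commands": [
    {"x": 0.1,"y": 0,"z": 0,"twist": 0},
    {"x": 0.1,"y": 0,"z": 0,"twist": 0}
  ]
}}

```text
time: 23.9
ee_pos: [610.9, -91.3, 44.3]
ee_rot: [-3.103, 0.012, 0.57]
ft_force: [-16.1, -2.8, 5.0]
gripper_width: -0.002
gripper_force: 8.0
```

{"name": "step_arm", "arguments": {
  "commands": [
    {"x": -2,"y": 0,"z": 0,"twist": 0},
    {"x": -5,"y": 0.5,"z": 0,"twist": 0},
    {"x": -7,"y": 3.5,"z": 0,"twist": 0},
    {"x": -8.5,"y": 7,"z": 0,"twist": 0},
    {"x": -9.4,"y": 11,"z": 0,"twist": 0},
    {"x": -9.4,"y": 15,"z": 0,"twist": 0},
    {"x": -9.4,"y": 19,"z": 0,"twist": 0},
    {"x": -9.4,"y": 23,"z": 0,"twist": 0},
    {"x": -9.0,"y": 26.5,"z": 0,"twist": 0},
    {"x": -8.4,"y": 27,"z": -0.1,"twist": 0},
    {"x": -7.8,"y": 27,"z": -0.1,"twist": 0},
    {"x": -7.3,"y": 27,"z": -0.1,"twist": 0},
    {"x": -6.9,"y": 27,"z": -0.1,"twist": 0},
    {"x": -6.7,"y": 27,"z": -0.1,"twist": 0}
  ]
}}

```text
time: 25.3
ee_pos: [551.4, 178.4, 45.3]
ee_rot: [-3.109, 0.001, 0.57]
ft_force: [-1.2, 0.2, 0.8]
gripper_width: -0.0
gripper_force: 0.0
```

{"name": "step_arm", "arguments": {
  "commands": [
    {"x": 0.2,"y": 0,"z": 0,"twist": 0},
    {"x": 0.4,"y": 0,"z": 0,"twist": 0},
    {"x": 0.6,"y": 0,"z": 0,"twist": 0},
    {"x": 0.75,"y": 0.03,"z": 0,"twist": 0},
    {"x": 0.9,"y": 0.06,"z": 0,"twist": 0}
  ]
}}

```text
time: 25.8
ee_pos: [559.4, 180.0, 45.2]
ee_rot: [-3.109, 0.002, 0.571]
ft_force: [-3.9, -1.9, 2.5]
gripper_width: -0.007
gripper_force: 2.1
```

{"name": "step_arm", "arguments": {
  "commands": [
    {"x": 0.1,"y": 0.03,"z": 0,"twist": 0},
    {"x": 0.2,"y": 0.06,"z": 0,"twist": 0}
  ]
}}

```text
time: 26.0
ee_pos: [559.5, 180.1, 44.7]
ee_rot: [-3.108, 0.005, 0.572]
ft_force: [-7.4, -2.6, 4.0]
gripper_width: 0.001
gripper_force: 4.2
```

{"name": "step_arm", "arguments": {
  "commands": [
    {"x": 0.1,"y": 0.03,"z": 0,"twist": 0},
    {"x": 0.2,"y": 0.06,"z": 0,"twist": 0},
    {"x": 0.3,"y": 0.09,"z": 0,"twist": 0}
  ]
}}

```text
time: 26.3
ee_pos: [560.2, 180.5, 44.1]
ee_rot: [-3.106, 0.009, 0.572]
ft_force: [-11.6, -2.6, 4.7]
gripper_width: 0.003
gripper_force: 6.0
```

{"name": "step_arm", "arguments": {
  "commands": [
    {"x": 0.1,"y": 0.03,"z": 0.1,"twist": 0},
    {"x": 0.2,"y": 0.06,"z": 0.1,"twist": 0}
  ]
}}

```text
time: 26.5
ee_pos: [562.5, 181.7, 44.6]
ee_rot: [-3.106, 0.008, 0.572]
ft_force: [-8.8, -1.0, -0.7]
gripper_width: -0.004
gripper_force: 4.6
```

{"name": "step_arm", "arguments": {
  "commands": [
    {"x": 0.1,"y": 0.03,"z": 0,"twist": 0},
    {"x": 0.2,"y": 0.06,"z": 0,"twist": 0}
  ]
}}

```text
time: 26.7
ee_pos: [564.0, 182.3, 44.5]
ee_rot: [-3.105, 0.009, 0.572]
ft_force: [-9.2, -0.0, 0.6]
gripper_width: 0.001
gripper_force: 5.1
```

{"name": "step_arm", "arguments": {
  "commands": [
    {"x": 0.1,"y": 0.03,"z": 0,"twist": 0},
    {"x": 0.1,"y": 0.03,"z": 0,"twist": 0}
  ]
}}

```text
time: 26.9
ee_pos: [564.2, 182.4, 44.5]
ee_rot: [-3.105, 0.01, 0.572]
ft_force: [-12.5, -1.1, 2.9]
gripper_width: -0.002
gripper_force: 6.2
```

{"name": "step_arm", "arguments": {
  "commands": [
    {"x": 0.1,"y": 0.03,"z": 0,"twist": 0},
    {"x": 0.1,"y": 0.03,"z": 0,"twist": 0}
  ]
}}

```text
time: 27.1
ee_pos: [564.3, 182.4, 44.4]
ee_rot: [-3.104, 0.012, 0.572]
ft_force: [-15.3, -3.4, 5.3]
gripper_width: -0.0
gripper_force: 7.7
```

{"name": "step_arm", "arguments": {
  "commands": [
    {"x": -2,"y": 0,"z": 0,"twist": 0},
    {"x": -4,"y": -1,"z": 0,"twist": 0},
    {"x": -4,"y": -5,"z": 0,"twist": 0},
    {"x": -4,"y": -9,"z": 0,"twist": 0},
    {"x": -4,"y": -13,"z": 0,"twist": 0},
    {"x": -3.5,"y": -17,"z": 0,"twist": 0},
    {"x": -2.5,"y": -21,"z": 0,"twist": 0},
    {"x": -1.5,"y": -25,"z": 0,"twist": 0},
    {"x": -0.5,"y": -27,"z": 0,"twist": 0},
    {"x": 1.5,"y": -27,"z": 0,"twist": 0},
    {"x": 2.0,"y": -27,"z": 0,"twist": 0},
    {"x": 2.0,"y": -27,"z": 0,"twist": 0}
  ]
}}

```text
time: 28.3
ee_pos: [591.4, -86.4, 46.2]
ee_rot: [-3.109, 0.0, 0.572]
ft_force: [-0.2, 0.5, 0.2]
gripper_width: 0.0
gripper_force: 0.0
```

```bash
python3 -c "
from h import *
plate();plate()"
```

```text
rect [658.6  51. ] [121.6 300.8] yaw 9.41 rel -0.06 centre [-58.9  -2.4] L [  1.2 127.6] R [   1.  -132.4] 5705
push tcp (11mm off face) L [566.  175.5] R [611.1 -96.7]
rect [658.8  50.7] [121.1 301.1] yaw 9.32 rel -0.15 centre [-58.7  -2.7] L [  1.6 127.2] R [   0.9 -132.8] 5694
push tcp (11mm off face) L [566.4 175.4] R [611.1 -97. ]
```

{"name": "step_arm", "arguments": {
  "commands": [
    {"x": 0.5,"y": 0,"z": -0.1,"twist": 0},
    {"x": 1.0,"y": 0,"z": -0.1,"twist": 0},
    {"x": 1.3,"y": 0,"z": -0.1,"twist": 0},
    {"x": 1.5,"y": 0,"z": -0.1,"twist": 0},
    {"x": 1.7,"y": 0,"z": -0.1,"twist": 0},
    {"x": 1.85,"y": 0,"z": -0.1,"twist": 0},
    {"x": 2.0,"y": 0,"z": -0.1,"twist": 0},
    {"x": 2.1,"y": 0,"z": -0.1,"twist": 0},
    {"x": 2.2,"y": 0,"z": -0.1,"twist": 0}
  ]
}}

```text
time: 29.3
ee_pos: [608.4, -86.8, 44.3]
ee_rot: [-3.105, 0.008, 0.571]
ft_force: [-13.0, -1.8, 5.7]
gripper_width: -0.002
gripper_force: 6.4
```

{"name": "step_arm", "arguments": {
  "commands": [
    {"x": 0.1,"y": 0,"z": 0,"twist": 0},
    {"x": 0.15,"y": 0,"z": 0,"twist": 0}
  ]
}}

```text
time: 29.5
ee_pos: [608.9, -86.9, 44.1]
ee_rot: [-3.105, 0.009, 0.571]
ft_force: [-13.9, -1.9, 7.7]
gripper_width: 0.001
gripper_force: 7.1
```

{"name": "step_arm", "arguments": {
  "commands": [
    {"x": 0,"y": 0,"z": 0.1,"twist": 0},
    {"x": 0,"y": 0,"z": 0.1,"twist": 0}
  ]
}}

```text
time: 29.7
ee_pos: [609.6, -87.0, 44.4]
ee_rot: [-3.105, 0.009, 0.571]
ft_force: [-8.2, -2.7, -2.0]
gripper_width: -0.002
gripper_force: 4.5
```

```bash
python3 -c "
from h import *
plate();plate()"
```

```text
rect [659.  51.] [121.  300.9] yaw 9.63 rel 0.16 centre [-58.5  -2.5] L [  1.2 127.7] R [   1.9 -132.3] 5599
push tcp (11mm off face) L [565.9 175.1] R [612.1 -97. ]
rect [659.1  51.2] [121.5 301. ] yaw 9.74 rel 0.27 centre [-58.3  -2.2] L [  1.1 128. ] R [   2.3 -132. ] 5609
push tcp (11mm off face) L [565.8 175.2] R [612.5 -96.8]
```

The plate is seated, with both ends having felt their buffers. Next is the stop arm: I'll lift, twist and go to the right of the knob.

{"name": "step_arm", "arguments": {
  "commands": [
    {"x": -1.5,"y": 0,"z": 0,"twist": 0},
    {"x": -4.5,"y": 0,"z": 1,"twist": 0.14},
    {"x": -7,"y": 0,"z": 5,"twist": 0.28},
    {"x": -9.5,"y": 0,"z": 8,"twist": 0.42},
    {"x": -9.5,"y": -2,"z": 9,"twist": 0.56},
    {"x": -9.5,"y": -5,"z": 9,"twist": 0.7},
    {"x": -9.5,"y": -8,"z": 9,"twist": 0.84},
    {"x": -9.5,"y": -11,"z": 9,"twist": 0.98},
    {"x": -9.5,"y": -13.1,"z": 9,"twist": 1.12},
    {"x": -9.5,"y": -13.1,"z": 9,"twist": 1.26},
    {"x": -9.5,"y": -13.1,"z": 9,"twist": 1.3},
    {"x": -9.5,"y": -13.1,"z": 9,"twist": 1.3},
    {"x": -9.5,"y": -13.1,"z": 6,"twist": 1.3},
    {"x": -9.5,"y": -13.1,"z": 3,"twist": 1.3},
    {"x": -9.5,"y": -13.1,"z": 1.3,"twist": 1.3},
    {"x": -9.5,"y": -13.1,"z": 1.3,"twist": 1.3}
  ]
}}

```text
time: 31.4
ee_pos: [517.2, -216.6, 56.8]
ee_rot: [-3.105, -0.002, 1.871]
ft_force: [1.1, 0.6, -0.6]
gripper_width: -0.001
gripper_force: 0.0
```

Run:
```python
from h import *
im,d=snapshot("side");W=world("side",d);cv2.imwrite("pics/s3.png",im[...,::-1])
i=im.astype(int);m=(i[...,0]>110)&(i[...,1]<60)&(i[...,2]<60)&(abs(W[...,0]-520)<80)&(abs(W[...,1]+180)<60)&(W[...,2]>40)
P=W[m];print(len(P),P.min(0).round(),P.max(0).round(),np.median(P,0).round(1));plate()
```

```text
Traceback (most recent call last):
ValueError: zero-size array to reduction operation minimum which has no identity
```

View pics/s3.png

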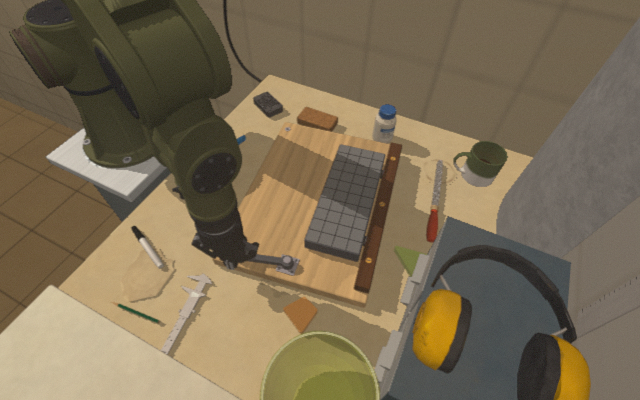

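The side view shows the plate against the rail and the gripper down beside the knob at about (235,250), on its right, which is where I want it. Next I'll work out the arc.

Run:
```python
import numpy as np
p=np.array([610.5,-154.5]);b=np.array([517.2,-216.6])
for f in [197,192,187,182,177,172,167,162,157,152,147,142,137,132,127,122,117,112,107,102,99,97,95]:
    a=np.radians(f);t=p+105*np.array([np.cos(a),np.sin(a)])+20*np.array([-np.sin(a),np.cos(a)])
    print(f,((t-b)/10).round(2),round(np.radians(f-90)-1.871,2),t.round(0))
```

```text
197 [-0.13  1.23] -0.0 [ 516. -204.]
192 [-0.52  2.07] -0.09 [ 512. -196.]
187 [-0.85  2.95] -0.18 [ 509. -187.]
182 [-1.09  3.84] -0.27 [ 506. -178.]
177 [-1.26  4.76] -0.35 [ 505. -169.]
172 [-1.35  5.69] -0.44 [ 504. -160.]
167 [-1.35  6.62] -0.53 [ 504. -150.]
162 [-1.27  7.55] -0.61 [ 504. -141.]
157 [-1.12  8.47] -0.7 [ 506. -132.]
152 [-0.88  9.37] -0.79 [ 508. -123.]
147 [-0.57 10.25] -0.88 [ 512. -114.]
142 [-0.18 11.1 ] -0.96 [ 515. -106.]
137 [ 0.29 11.91] -1.05 [520. -98.]
132 [ 0.82 12.67] -1.14 [525. -90.]
127 [ 1.41 13.39] -1.23 [531. -83.]
122 [ 2.07 14.05] -1.31 [538. -76.]
117 [ 2.78 14.66] -1.4 [545. -70.]
112 [ 3.54 15.2 ] -1.49 [553. -65.]
107 [ 4.35 15.67] -1.57 [561. -60.]
102 [ 5.19 16.06] -1.66 [569. -56.]
99 [ 5.71 16.27] -1.71 [574. -54.]
97 [ 6.07 16.39] -1.75 [578. -53.]
95 [ 6.42 16.5 ] -1.78 [581. -52.]
```

{"name": "step_arm", "arguments": {
  "commands": [
    {"x": -0.1,"y": 0.6,"z": 0,"twist": 0},
    {"x": -0.13,"y": 1.2,"z": 0,"twist": 0},
    {"x": -0.3,"y": 1.7,"z": 0,"twist": -0.05},
    {"x": -0.52,"y": 2.1,"z": 0,"twist": -0.09},
    {"x": -0.7,"y": 2.5,"z": 0,"twist": -0.13},
    {"x": -0.85,"y": 2.95,"z": 0,"twist": -0.18},
    {"x": -0.97,"y": 3.4,"z": 0,"twist": -0.22},
    {"x": -1.09,"y": 3.85,"z": 0,"twist": -0.27},
    {"x": -1.18,"y": 4.3,"z": 0,"twist": -0.31},
    {"x": -1.26,"y": 4.75,"z": 0,"twist": -0.35},
    {"x": -1.35,"y": 5.7,"z": 0,"twist": -0.44},
    {"x": -1.35,"y": 6.6,"z": 0,"twist": -0.53},
    {"x": -1.27,"y": 7.55,"z": 0,"twist": -0.61},
    {"x": -1.12,"y": 8.5,"z": 0,"twist": -0.7},
    {"x": -0.88,"y": 9.4,"z": 0,"twist": -0.79},
    {"x": -0.57,"y": 10.25,"z": 0,"twist": -0.88},
    {"x": -0.18,"y": 11.1,"z": 0,"twist": -0.96},
    {"x": -0.18,"y": 11.1,"z": 0,"twist": -0.96}
  ]
}}

```text
time: 33.25
ee_pos: [518.6, -106.6, 60.7]
ee_rot: [-3.112, 0.001, 0.912]
ft_force: [-0.1, -2.0, 0.3]
gripper_width: 0.006
gripper_force: 0.7
```

Run:
```python
from h import *
im,d=snapshot("side");cv2.imwrite("pics/s4.png",im[...,::-1])
```

```text
(no output)
```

View pics/s4.png

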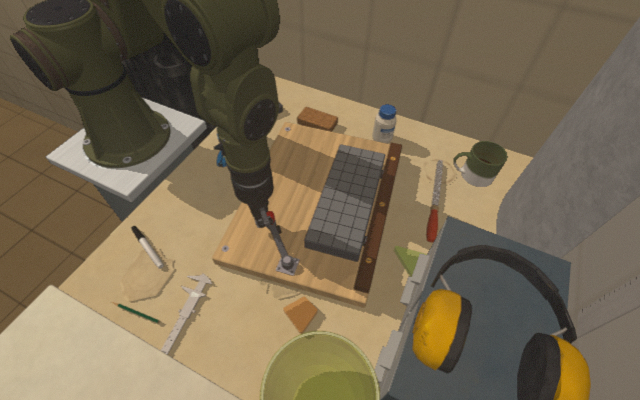

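The bar has swung with the knob, which is now at about (267,215) with the finger behind it. The plate is still against the rail, so I'll continue.

{"name": "step_arm", "arguments": {
  "commands": [
    {"x": 0.22,"y": 0.4,"z": 0,"twist": -0.04},
    {"x": 0.47,"y": 0.8,"z": 0,"twist": -0.09},
    {"x": 0.73,"y": 1.2,"z": 0,"twist": -0.13},
    {"x": 1.0,"y": 1.57,"z": 0,"twist": -0.18},
    {"x": 1.3,"y": 1.95,"z": 0,"twist": -0.22},
    {"x": 1.6,"y": 2.3,"z": 0,"twist": -0.27},
    {"x": 1.92,"y": 2.63,"z": 0,"twist": -0.31},
    {"x": 2.25,"y": 2.95,"z": 0,"twist": -0.35},
    {"x": 2.6,"y": 3.27,"z": 0,"twist": -0.4},
    {"x": 2.96,"y": 3.56,"z": 0,"twist": -0.44},
    {"x": 3.34,"y": 3.85,"z": 0,"twist": -0.48},
    {"x": 3.72,"y": 4.1,"z": 0,"twist": -0.53},
    {"x": 4.12,"y": 4.35,"z": 0,"twist": -0.57},
    {"x": 4.53,"y": 4.57,"z": 0,"twist": -0.61},
    {"x": 4.53,"y": 4.57,"z": 0,"twist": -0.61}
  ]
}}

```text
time: 34.8
ee_pos: [562.2, -61.2, 59.8]
ee_rot: [-3.109, 0.002, 0.302]
ft_force: [-2.5, -3.0, 2.2]
gripper_width: -0.001
gripper_force: 1.7
```

{"name": "step_arm", "arguments": {
  "commands": [
    {"x": 0.2,"y": 0.1,"z": 0,"twist": -0.03},
    {"x": 0.4,"y": 0.2,"z": 0,"twist": -0.05},
    {"x": 0.6,"y": 0.29,"z": 0,"twist": -0.07},
    {"x": 0.8,"y": 0.38,"z": 0,"twist": -0.09},
    {"x": 1.0,"y": 0.46,"z": 0,"twist": -0.11},
    {"x": 1.15,"y": 0.52,"z": 0,"twist": -0.13},
    {"x": 1.3,"y": 0.58,"z": 0,"twist": -0.14}
  ]
}}

```text
time: 35.5
ee_pos: [574.3, -55.5, 59.6]
ee_rot: [-3.109, 0.003, 0.162]
ft_force: [-5.4, -3.0, 3.6]
gripper_width: 0.0
gripper_force: 2.8
```

{"name": "step_arm", "arguments": {
  "commands": [
    {"x": 0.12,"y": 0.04,"z": 0,"twist": -0.01},
    {"x": 0.24,"y": 0.08,"z": 0,"twist": -0.02}
  ]
}}

```text
time: 35.7
ee_pos: [576.6, -54.6, 59.6]
ee_rot: [-3.109, 0.003, 0.142]
ft_force: [-5.3, -2.7, 4.4]
gripper_width: 0.001
gripper_force: 2.8
```

Not bearing yet (about 5–6 N, which is the turning friction). I'll feel forward.

{"name": "step_arm", "arguments": {
  "commands": [
    {"x": 0.12,"y": 0.03,"z": 0,"twist": -0.01},
    {"x": 0.24,"y": 0.06,"z": 0,"twist": -0.02}
  ]
}}

```text
time: 35.9
ee_pos: [579.0, -53.9, 59.6]
ee_rot: [-3.109, 0.003, 0.123]
ft_force: [-4.5, -2.3, 3.3]
gripper_width: 0.004
gripper_force: 2.8
```

{"name": "step_arm", "arguments": {
  "commands": [
    {"x": 0.1,"y": 0.02,"z": 0,"twist": -0.01},
    {"x": 0.2,"y": 0.04,"z": 0,"twist": -0.02}
  ]
}}

```text
time: 36.1
ee_pos: [580.9, -53.3, 59.6]
ee_rot: [-3.108, 0.003, 0.103]
ft_force: [-5.4, -1.7, 4.5]
gripper_width: -0.002
gripper_force: 2.8
```

{"name": "step_arm", "arguments": {
  "commands": [
    {"x": 0.1,"y": 0.01,"z": 0,"twist": 0},
    {"x": 0.2,"y": 0.03,"z": 0,"twist": 0}
  ]
}}

```text
time: 36.3
ee_pos: [581.4, -53.2, 59.5]
ee_rot: [-3.109, 0.006, 0.103]
ft_force: [-12.3, -3.3, 10.3]
gripper_width: 0.003
gripper_force: 6.1
```

{"name": "step_arm", "arguments": {
  "commands": [
    {"x": -0.2,"y": 0,"z": 0,"twist": 0},
    {"x": -0.4,"y": 0,"z": 0,"twist": 0},
    {"x": -0.8,"y": 0,"z": 0,"twist": 0},
    {"x": -2,"y": 0,"z": 0,"twist": 0},
    {"x": -4,"y": 0,"z": 1,"twist": 0},
    {"x": -7,"y": -1,"z": 4,"twist": 0},
    {"x": -10,"y": -3,"z": 8,"twist": 0},
    {"x": -12,"y": -6,"z": 11,"twist": 0},
    {"x": -13,"y": -10,"z": 14,"twist": 0},
    {"x": -13,"y": -15,"z": 14,"twist": 0},
    {"x": -13,"y": -19,"z": 14,"twist": 0},
    {"x": -13,"y": -19,"z": 14,"twist": 0}
  ]
}}

```text
time: 37.5
ee_pos: [454.2, -247.0, 199.8]
ee_rot: [-3.111, -0.001, 0.097]
ft_force: [0.5, 0.8, -0.4]
gripper_width: 0.002
gripper_force: 0.0
```

Run:
```python
from h import *
plate();plate('p9')
im,d=snapshot("side");cv2.imwrite("pics/s9.png",cv2.resize(im[90:310,200:450,::-1],(750,660)[:1]+(600,)))
```

```text
rect [659.   50.9] [121.1 301.2] yaw 9.58 rel 0.11 centre [-58.5  -2.6] L [  1.2 127.6] R [   1.7 -132.4] 5941
push tcp (11mm off face) L [566.  175.2] R [611.9 -97. ]
rect [658.9  50.8] [121.6 300.9] yaw 9.7 rel 0.23 centre [-58.6  -2.6] L [  0.9 127.6] R [   1.9 -132.4] 5936
push tcp (11mm off face) L [565.7 174.9] R [612.2 -97.2]
```

View pics/s9.png

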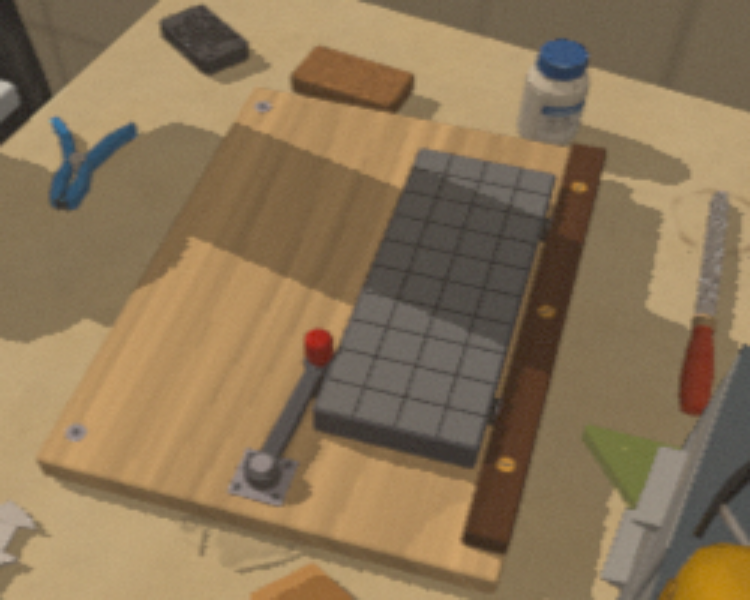

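The picture shows the plate flush on both buffers (about (545,225) and (495,408)), the arm bearing on its near face with the knob at (318,347), and the robot clear of everything. I'm handing it in.

```bash
python3 -c "
from station import env
print(env.sign_off())"
```

```text
the job is handed in; nothing more can be done
None
```

I walked the plate onto both buffers, measured within about 1 mm of where each was felt, and swung the stop arm until its pad pressed the near face at an estimated 8 N, then let go. I handed the job in at about 38 s; sign-off gave no verdict, and I had no direct reading of the pad's force after letting go.

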